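# Press a ball through the guard window

### The arm

A 6-joint arm with a two-finger parallel gripper is mounted at the origin on the work surface. World frame = base frame: x ahead of the robot, y to its left, z up, the work surface at z = 0. Lengths are in m, angles in degrees, forces in N, time in s.
With the tool pointing down it reaches from about 0.4 to 0.825 m from the base axis. Payload 7 kg.
Tool frame: the origin (TCP) lies midway between the tips of the shut fingers; the grasp point (between the pads) lies 19 mm behind it; z points along the fingers, y is the line along which they close (so a half turn about z gives the same grasp; the last joint's range is limited). The gripper opens to 88 mm and grips with 3 to 60 N. Pads are 19 mm wide; open, the fingers measure 130 mm over their backs; the gripper's body (78 mm by 193 mm) begins 47 mm behind the grasp point.
Start: joints at [-54.311, 20.546, 0.682, 0, -70.136, -16.507], TCP at [0.222, -0.638, 0.227] pointing down, gripper open.
Joint ranges: [-176.03, 176.03], [-82.01, 121.73], [-58.28, 71.71], [-173.87, 95.51], [-174.79, -0.11], [-173.66, 173.66]. Speed limits (degrees/s): [136.94, 136.94, 172.46, 180, 180, 180].

### API

Orientations are given as [roll, pitch, yaw] about the fixed x, y, z axes, in that order (R = Rz(yaw) Ry(pitch) Rx(roll)).
In Python, from plant import telemetry, viewer, workorder gives the robot as it stands. The module is installed in compiled form; this text tells all that it offers.
- The arm moves only by the tool carry_out, never from a script. Its argument "rows" is a list of rows, each a list of 6 numbers: the shift along the tool's x, y, z in m, then the turn, a rotation vector about the tool's x, y, z in rad. In form: [[tx, ty, tz, ax, ay, az], ...]. A call has 1 to 8 rows; each row is the pose to reach, as a shift and turn from the pose commanded when the call began, along the tool's axes at that moment; what a row does not reach only later rows make up. A row lasts 1/8 s, in which the tool goes at most 62.5 mm and 10.7 degrees, less where a joint would pass 70% of its speed; a pose out of reach is approached as far as the arm can. A call with a gripper value outside its range is refused whole. "grip" is the gripper's target within -1 to 1 (fully open at 1, half-way at 0, shut at -1), set as the call begins (left out, the last holds). The fingers move at their own pace and stop on an object; the grip force is fixed at half the most. Time passes only in rows, so rows that repeat a pose let the fingers close. It gives the time, the measured TCP pose, the force, the opening and the grip force at its end, in the units of the state.
- telemetry.get_obs(): the state, without advancing time (a new reading comes with each control period).
- viewer.snapshot(name): name is "scene" or "top" or "wrist"; returns the picture (400x640x3 uint8, red, green, blue); there is no depth.
- viewer.camera_info(name): a dict with "intrinsics" (3x3 intrinsics, pixels), "extrinsics" (4x4, takes a point from camera to world coordinates); the wrist camera has in their place "tool_from_camera" (4x4, takes a point from camera to tool coordinates, whose origin is the TCP and whose axes are the flange's). Camera axes: x right, y down, z forward; pixel columns grow to the right and rows downward; lengths in m; the calibration is good to about 2 mm. A picture is of the moment at which its call begins: read the wrist's pose just before it. camera_info takes no time and is no camera call.
- workorder.close_job(): hands the job in; it is judged then, once.
The state is a dict: "clock": time; "joint_pos": joint angles; "qvel": joint speeds; "tau": joint torques, N m; "tool_pos": TCP position; "orientation": TCP orientation; "force": force on the tool from outside, world axes, zero at the start; "moment": the same for the moment, N m; "opening": finger opening in m; "gripper_force": force on a finger pad.
Only numpy, scipy, OpenCV 4.12 (cv2) and the standard library are available. Lean on these libraries where they do the work, as an engineer would, in place of code of your own. Each camera call takes 0.05 s, during which the arm holds its last target. There are 200 camera calls.

### The job

Using only the outside of the closed fingers, push the mould sled with its ball fully home against the stop under the ram of the bench press. Then reach down through the guard window above the lever with the broad flat paddle, press that lever right down so that the ram bears firmly on the ball, keep it pressed for about three seconds, then let it come up again and withdraw. Never touch the guard with the robot, lift or tip the sled, or press the lever with the round knob, and leave everything else alone.

Things in the scene. Friction and masses are not known exactly. Their poses are not given: they have to be found in the camera images.
- press: green bench ball press, fixed. Origin on the shelf surface; its x axis is the direction in which the sled is pushed home (away from the robot, turned by the yaw), y left, z up. Bed plate 12 mm thick, x -180 to 150, y -200 to 210 mm (left of y = -90 mm it begins at x = -70 mm). The sled's lane runs along x at y = -150 mm between rails 76 mm apart, tops at z = 28 mm
- sled_home (a point): point on the bed, 12 mm above the shelf, where the sled's origin lies when home (press x = 20, y = -150 mm); the stop's face is 50 mm beyond it, 62 mm high (+x). A column stands right the stop; its overhead head, 66 mm wide, z = 195 to 235 mm, reaches 30 mm in front of this point
- ram: round ram, pad 48 mm diameter, straight above the home point. Origin at the centre of its lower face, 117.5 mm above the shelf at rest. Linked to the paddle lever: sinks 1 mm per 0.01 rad. With the sled home it meets the top of the ball when the lever reads about 0.24
- guard: dark steel guard fixed on the press: level plate 4 mm thick, origin on its upper face 150 mm above the shelf, axes as the press. Plate x -50 to 140, y -45 to 205 mm, on four corner posts. Two equal windows, each 64 mm (x) by 90 mm (y), centred at x = 0, y = 20 and x = 0, y = 140 mm. A lever tip lies under each, within 5 mm of its centre; which lever is under which varies
- paddle_lever_top (a point): centre of the upper face of the broad flat paddle (34 mm in x, 46 mm in y) at the end of the paddle lever. At rest 14 mm below the guard's upper face; moves with the lever
- paddle_lever (a joint): spring lever with the paddle, hinged 100 mm beyond the paddle (+x). rad: 0 = up at rest, grows as the paddle is pressed down; 0.24 rad, about 24 mm down, = ram on the ball; hard stop at 0.27. Takes about 1 N at the paddle to start and 3.5 N just before the ram meets the ball, then stiff. Springs back up when let go
- knob_lever_top (a point): top of the round steel knob (22 mm diameter) at the end of the other lever; about 9 mm below the guard's upper face. Not to be pressed
- knob_lever (a joint): the other spring lever, with the knob; rad, 0 = up at rest. Must stay up
- sled: loose aluminium mould sled, 0.5 to 0.8 kg; origin on its underside below the ball's centre, axes as the press. Base plate 145 x 70 x 12 mm, from 95 mm behind to 50 mm ahead of the origin, with a 46 mm high bumper at its front; cup 68 mm and red ball 72 mm in diameter, ball top 81 mm above the underside. Slides on the bed; starts 50 to 90 mm short of home
- push_plate (a point): centre of the front face (towards the robot) of the sled's upright push plate, 54 mm wide (y), 8 mm thick, 66 mm high, its top 88 mm and this point 55 mm above the shelf; 93 mm behind the ball's centre. Push it along the press's +x; 1 to 3 N slide the sled; at the stop it becomes rigid
- rack: slatted wooden rack, 330 x 90 x 51 mm, origin under its centre, long side along its x; bystander, leave alone
- pricker: seam pricker with horn handle and steel point, 145 mm long, 22 mm thick, lying along its x, origin at its middle on the shelf; bystander
- core_mould: squat aluminium core mould, 72 mm diameter, 42 mm high, origin under its centre; bystander
- jar: green glass jar, 68 mm diameter, 100 mm high, origin under its centre; bystander
- ball1_center (a point): centre of loose red ball 1 (72 mm diameter) lying in the rack; bystander
- ball2_center (a point): centre of loose red ball 2 (72 mm diameter) lying in the rack; bystander
- ball3_center (a point): centre of loose red ball 3 (72 mm diameter) lying in the rack; bystander
- ball4_center (a point): centre of loose red ball 4 (72 mm diameter) lying in the rack; bystander

How it is judged:
By the outcome, as a careful person would: the job done as asked, in the order asked, and still so for the second after the job is handed in, with the robot touching nothing.
It also fails if it takes over 54 s, if anything falls off the work surface, if the arm or the gripper's body presses on something with over 40 N, if the wrist force passes 120 N, or if a joint passes its speed limit or range.

## Working session

There is one attempt and no reset: what is moved stays moved. The work goes in short steps, Python scripts to look and compute and a tool call to move; the robot and the scene stay as the last step left them, time stands still between calls to the robot, and variables do not carry over. Pictures are saved under pics/ and viewed, at most 10 in all, crops included, and the job is handed in when it is done.

Besides the shell and the picture viewer there is one more tool, called after "Emit:" as name([rows], argument=value, ...), one row to a line, values as JSON. carry_out: Moves the arm, as the interface text tells. Its arguments: {"type":"object","properties":{"rows":{"type":"array"},"grip":{"type":"number"}},"required":["rows"]}

```bash
mkdir -p pics
python3 - <<'E'
from plant import telemetry, viewer
import cv2,numpy as np
np.set_printoptions(precision=4,suppress=True)
o=telemetry.get_obs();print({k:o[k] for k in('clock','tool_pos','orientation','force','opening')})
for n in('scene','top','wrist'):
    cv2.imwrite(f'pics/{n}0.png',cv2.cvtColor(viewer.snapshot(n),cv2.COLOR_RGB2BGR))
    for k,v in viewer.camera_info(n).items():print(n,k,np.array(v) if k!='name' else v)
E
```

```text
{'clock': 0.0, 'tool_pos': array([ 0.2216, -0.6371,  0.2256]), 'orientation': array([ 179.905 ,   -0.0091, -160.823 ]), 'force': array([-0.1393,  0.0536, -0.5849]), 'opening': 0.08776382436219021}
scene intrinsics [[387.6174   0.     317.653 ]
 [  0.     387.6174 199.0459]
 [  0.       0.       1.    ]]
scene extrinsics [[-0.9997  0.0086  0.0216  0.5316]
 [-0.0114  0.6294 -0.777   0.8298]
 [-0.0203 -0.777  -0.6292  0.7913]
 [ 0.      0.      0.      1.    ]]
top intrinsics [[508.2353   0.     329.0551]
 [  0.     508.2353 202.2874]
 [  0.       0.       1.    ]]
top extrinsics [[ 0.0099 -0.9862  0.165   0.3176]
 [-0.9999 -0.0102 -0.0011 -0.0238]
 [ 0.0027 -0.165  -0.9863  1.5447]
 [ 0.      0.      0.      1.    ]]
wrist intrinsics [[315.0074   0.     319.1764]
 [  0.     315.0074 199.4247]
 [  0.       0.       1.    ]]
wrist tool_from_camera [[ 0.0015 -0.9518 -0.3067  0.0836]
 [ 1.      0.0011  0.0015 -0.    ]
 [-0.0011 -0.3067  0.9518 -0.1598]
 [ 0.      0.      0.      1.    ]]
```

View pics/top0.png

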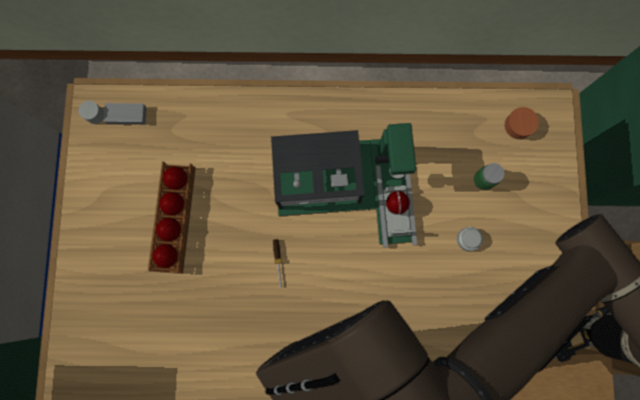

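View pics/scene0.png

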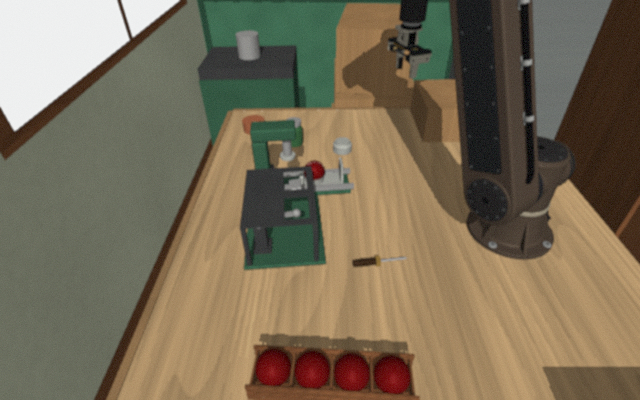

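The top view shows the guard at about (272–362, 132–207). The paddle is under the right window (340,180), at press y=20, and the knob is under the left one (296,181). The sled with its ball is at (398,202), and its push plate is near (400,238).

```bash
cat > h.py <<'E'
import cv2,numpy as np
from plant import telemetry, viewer
from scipy.spatial.transform import Rotation as Ro
np.set_printoptions(precision=4,suppress=True)
def cam(n,o=None):
    c=viewer.camera_info(n);K=np.array(c['intrinsics'])
    if n!='wrist': return K,np.array(c['extrinsics'])
    T=np.eye(4);T[:3,:3]=Ro.from_euler('xyz',o['orientation'],degrees=True).as_matrix();T[:3,3]=o['tool_pos']
    return K,T@np.array(c['tool_from_camera'])
def onz(px,z,K,T):
    px=np.atleast_2d(px).astype(float);d=np.c_[px,np.ones(len(px))]@np.linalg.inv(K).T@T[:3,:3].T
    return T[:3,3]+d*((z-T[2,3])/d[:,2])[:,None]
def proj(P,K,T):
    q=(np.atleast_2d(P)-T[:3,3])@T[:3,:3]@K.T;return q[:,:2]/q[:,2:]
E
python3 - <<'E'
from h import *
im=cv2.imread('pics/top0.png');K,T=cam('top')
roi=im[120:260,255:435]
cv2.imwrite('pics/c0.png',cv2.resize(roi,None,fx=4,fy=4,interpolation=cv2.INTER_CUBIC))
hsv=cv2.cvtColor(im,cv2.COLOR_BGR2HSV)
m=((hsv[...,2]<80)&(hsv[...,1]<60)).astype(np.uint8);mm=np.zeros_like(m);mm[120:215,260:368]=m[120:215,260:368]
c=max(cv2.findContours(mm,0,2)[0],key=cv2.contourArea)
r=cv2.minAreaRect(c);b=cv2.boxPoints(r);print(r,b);P=onz(b,.15,K,T);print(P,np.linalg.norm(P-np.roll(P,1,0),axis=1))
red=cv2.inRange(hsv,(0,120,60),(8,255,255))|cv2.inRange(hsv,(172,120,60),(180,255,255))
q=np.zeros_like(red);q[180:225,375:420]=red[180:225,375:420]
c=max(cv2.findContours(q,0,2)[0],key=cv2.contourArea);e=cv2.minEnclosingCircle(c);print(e,onz(e[0],.057,K,T))
E
```

```text
((317.1293640136719, 169.18235778808594), (71.86461639404297, 88.73783874511719), 85.60128784179688) [[270.1353 136.7588]
 [358.6117 129.9529]
 [364.1235 201.6059]
 [275.647  208.4118]]
[[ 0.7381  0.1441  0.15  ]
 [ 0.7608 -0.1075  0.15  ]
 [ 0.5539 -0.1229  0.15  ]
 [ 0.5322  0.1228  0.15  ]] [0.207  0.2526 0.2076 0.2466]
((395.39190673828125, 201.95945739746094), 11.047589302062988) [[ 0.5695 -0.2223  0.057 ]]
```

View pics/c0.png

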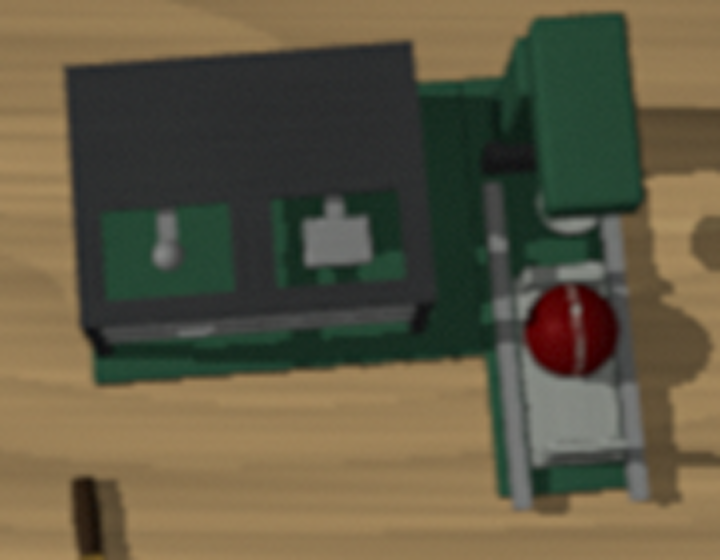

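The crop shows:
- **Guard plate corners:** (66,66), (410,42), (434,302), (84,326).
- **Windows:** left about (102–236, 203–300) with the round knob, right about (272–406, 190–287) with the flat paddle.
- **Ball:** centred at (571,330).

Next I fit the press pose from these.

Run:
```python
from h import *
K,T=cam('top')
f=lambda a:(np.array(a,float)+.5)/4-.5+[255,120]
c=[(66,66),(410,42),(434,302),(84,326),(102,212),(231,203),(236,290),(107,300),(272,200),(400,190),(406,277),(277,287)]
L=np.array([(140,205),(140,-45),(-50,-45),(-50,205),(32,185),(32,95),(-32,95),(-32,185),(32,65),(32,-25),(-32,-25),(-32,65)])/1000
P=onz(f(c),.15,K,T)[:,:2]
R,t=None,None
a=L-L.mean(0);b=P-P.mean(0)
th=np.arctan2((a[:,0]*b[:,1]-a[:,1]*b[:,0]).sum(),(a*b).sum());R=np.array([[np.cos(th),-np.sin(th)],[np.sin(th),np.cos(th)]])
t=P.mean(0)-R@L.mean(0);print('yaw',np.degrees(th),'origin',t);print((P-(L@R.T+t))*1000)
tp=lambda p:(np.array(p)[:2]-t)@R
print('ball press',tp(onz(f((571,330)),.057,K,T)[0]))
print('paddle',tp(onz(f((337,241)),.136,K,T)[0]),'knob',tp(onz(f((166,255)),.135,K,T)[0]))
for n,l in dict(home=(.02,-.15),paddle=(0,.02),knob=(0,.14)).items():print(n,R@l+t,np.linalg.norm(R@l+t))
# rails tops z=.028 outer ends in crop
print('pushplate top',tp(onz(f((540,447)),.088,K,T)[0]), tp(onz(f((620,443)),.088,K,T)[0]))
```

```text
yaw 4.910552935689427 origin [ 0.6184 -0.0736]
[[-0.4031 -1.3672]
 [-1.4621  3.1719]
 [-0.2969  2.5582]
 [ 1.6135 -2.9923]
 [-0.4843 -0.5129]
 [-0.7626 -1.3227]
 [ 0.834  -0.2831]
 [ 0.5141 -0.1359]
 [-0.8671 -0.2238]
 [-0.4125 -0.5509]
 [ 1.0339  0.6377]
 [ 0.693   1.0212]]
ball press [-0.0624 -0.1499]
paddle [0.0013 0.0211] knob [0.0005 0.1424]
home [ 0.6512 -0.2213] 0.6877622666959262
paddle [ 0.6167 -0.0536] 0.6190346915487711
knob [0.6064 0.0659] 0.6100067481279181
pushplate top [-0.1506 -0.1146] [-0.1521 -0.1723]
```

```bash
cat >> h.py <<'E'
TH=4.91;ORG=np.array([.6184,-.0736,0])
Rp=Ro.from_euler('z',TH,degrees=True)
def now():
    o=telemetry.get_obs();return o,np.array(o['tool_pos']),Ro.from_euler('xyz',o['orientation'],degrees=True)
def pose(p,tilt=0):  # press coords; tilt = fingertips leaning toward press +x
    return Rp.apply(p)+ORG, Rp*Ro.from_euler('xyz',[180,0,180],degrees=True)*Ro.from_euler('y',-tilt,degrees=True)
def row(p,tilt=0):
    o,t,R=now();P,Q=pose(p,tilt)
    print('from press',Rp.inv().apply(t-ORG),'tip dir',Rp.inv().apply(R.apply([0,0,1])),'clock',o['clock'],'F',o['force'])
    print('row',R.inv().apply(P-t),(R.inv()*Q).as_rotvec(), 'toolz',Rp.inv().apply(Q.apply([0,0,1])),'world',P)
E
python3 -c "
from h import *
row([-.205,-.153,.22],15)
row([-.205,-.153,.05],15)"
```

```text
from press [-0.4435 -0.5276  0.2258] tip dir [-0.0005  0.0012 -1.    ] clock 0.15 F [-0.136   0.8768 -0.28  ]
row [-0.3235  0.3042  0.0062] [ 0.0338 -0.2608  0.2474] toolz [ 0.2588  0.     -0.9659] world [ 0.4272 -0.2436  0.22  ]
from press [-0.4435 -0.5276  0.2258] tip dir [-0.0005  0.0012 -1.    ] clock 0.15 F [-0.136   0.8768 -0.28  ]
row [-0.3235  0.304   0.1762] [ 0.0338 -0.2608  0.2474] toolz [ 0.2588  0.     -0.9659] world [ 0.4272 -0.2436  0.05  ]
```

Emit:
carry_out([
  [-0.04,0.038,0,0.004,-0.033,0.031],
  [-0.08,0.076,0.001,0.008,-0.065,0.062],
  [-0.12,0.114,0.002,0.013,-0.098,0.093],
  [-0.16,0.152,0.003,0.017,-0.13,0.124],
  [-0.2,0.19,0.004,0.021,-0.163,0.155],
  [-0.243,0.228,0.005,0.025,-0.196,0.186],
  [-0.284,0.266,0.006,0.03,-0.228,0.217],
  [-0.3235,0.304,0.006,0.034,-0.261,0.247],
], grip=-1)

```text
clock: 1.15
tool_pos: [0.428, -0.2425, 0.2207]
orientation: [-179.9, 15.1, -175.1]
force: [1.1, -0.2, 0.2]
opening: 0.0133
gripper_force: 0.0
```

Run:
```python
from h import *
row([-.205,-.153,.05],15)
o,_,_=now();print(o['opening'])
im=cv2.cvtColor(viewer.snapshot('wrist'),cv2.COLOR_RGB2BGR);cv2.imwrite('pics/w1.png',im)
```

```text
from press [-0.2042 -0.152   0.2207] tip dir [ 0.2611 -0.0011 -0.9653] clock 1.15 F [ 1.107  -0.1612  0.1781]
row [ 0.0454 -0.0009  0.1645] [-0.0011  0.0024 -0.0005] toolz [ 0.2588  0.     -0.9659] world [ 0.4272 -0.2436  0.05  ]
0.013265653400180686
```

View pics/w1.png

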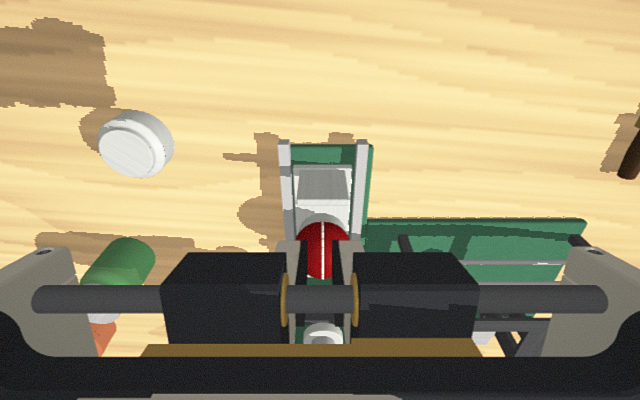

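The wrist view shows the rails at columns 284 and 362 (near ends at row about 142). The push plate's robot-side face has its top edge at (299–349, about 167–200), and the fingers are roughly centred on the lane.

Run:
```python
from h import *
o,t,R=now();K,T=cam('wrist',o)
pr=lambda px,z:print(px,z,Rp.inv().apply(onz(px,z,K,T)[0]-ORG))
for px in((284,141),(362,141)):pr(px,.028)
for px in((299,167),(349,167),(295,199),(351,199)):pr(px,.088);pr(px,.024)
pr((322,217),.093)
```

```text
(284, 141) 0.028 [-0.1894 -0.1859  0.028 ]
(362, 141) 0.028 [-0.1893 -0.1002  0.028 ]
(299, 167) 0.088 [-0.1883 -0.1664  0.088 ]
(299, 167) 0.024 [-0.1553 -0.1708  0.024 ]
(349, 167) 0.088 [-0.1883 -0.1193  0.088 ]
(349, 167) 0.024 [-0.1553 -0.1124  0.024 ]
(295, 199) 0.088 [-0.1524 -0.1716  0.088 ]
(295, 199) 0.024 [-0.1107 -0.1773  0.024 ]
(351, 199) 0.088 [-0.1524 -0.1155  0.088 ]
(351, 199) 0.024 [-0.1107 -0.1076  0.024 ]
(322, 217) 0.093 [-0.1337 -0.1445  0.093 ]
```

Emit:
carry_out([
  [0.008,0,0.028,0,0,0],
  [0.016,0,0.055,0,0,0],
  [0.023,0,0.082,0,0,0],
  [0.03,0,0.11,0,0,0],
  [0.038,0,0.138,0,0,0],
  [0.0455,0,0.1645,0,0,0],
  [0.0455,0,0.1645,0,0,0],
])

```text
clock: 2.08
tool_pos: [0.4246, -0.2441, 0.048]
orientation: [180.0, 14.8, -175.1]
force: [0.2, -0.6, 0.1]
opening: 0.0004
gripper_force: 0.0
```

Emit:
carry_out([
  [-0.0145,0.002,0.0039,0,0,0],
  [-0.029,0.003,0.0078,0,0,0],
  [-0.0367,0.003,0.0098,0,0,0],
  [-0.0415,0.003,0.0111,0,0,0],
  [-0.0464,0.003,0.0124,0,0,0],
  [-0.0512,0.003,0.0137,0,0,0],
  [-0.056,0.003,0.015,0,0,0],
  [-0.061,0.003,0.0163,0,0,0],
])

```text
clock: 3.08
tool_pos: [0.4889, -0.236, 0.0498]
orientation: [-179.9, 15.0, -175.1]
force: [-2.0, -0.6, -0.5]
opening: 0.0003
gripper_force: 1.4
```

```bash
python3 -c "
from h import *
row([-.0825,-.15,.05],15)"
```

```text
from press [-0.1429 -0.1507  0.0498] tip dir [ 0.2591 -0.0011 -0.9659] clock 3.075 F [-2.0449 -0.5545 -0.5472]
row [-0.0584  0.0007  0.0154] [-0.0011  0.0003  0.0006] toolz [ 0.2588  0.     -0.9659] world [ 0.549  -0.2301  0.05  ]
```

Emit:
carry_out([
  [-0.0055,0,0.0015,0,0,0],
  [-0.011,0,0.003,0,0,0],
  [-0.0165,0,0.0044,0,0,0],
  [-0.022,0,0.0059,0,0,0],
  [-0.0275,0,0.0074,0,0,0],
  [-0.033,0,0.0088,0,0,0],
  [-0.0385,0,0.0103,0,0,0],
  [-0.044,0,0.0118,0,0,0],
])

```text
clock: 4.08
tool_pos: [0.5346, -0.2321, 0.05]
orientation: [-179.9, 15.0, -175.0]
force: [-3.1, -0.6, -1.3]
opening: 0.0004
gripper_force: 1.1
```

Emit:
carry_out([
  [-0.0015,0,0.0004,0,0,0],
  [-0.003,0,0.0008,0,0,0],
  [-0.0045,0,0.0012,0,0,0],
  [-0.006,0,0.0016,0,0,0],
  [-0.0075,0,0.002,0,0,0],
])

```text
clock: 4.7
tool_pos: [0.542, -0.2314, 0.0501]
orientation: [-179.9, 15.0, -175.0]
force: [-3.8, -0.2, 1.6]
opening: 0.0
gripper_force: 1.6
```

```bash
python3 -c "
from h import *
row([-.0825,-.15,.05],15)
cv2.imwrite('pics/t2.png',cv2.resize(cv2.cvtColor(viewer.snapshot('scene'),cv2.COLOR_RGB2BGR)[100:280,230:430],None,fx=3.3,fy=3.3))"
```

```text
from press [-0.0896 -0.1507  0.0501] tip dir [ 0.2596 -0.0012 -0.9657] clock 4.7 F [-3.7682 -0.1732  1.6058]
row [-0.0068  0.0007  0.0019] [-0.0012  0.0008  0.0008] toolz [ 0.2588  0.     -0.9659] world [ 0.549  -0.2301  0.05  ]
```

View pics/t2.png

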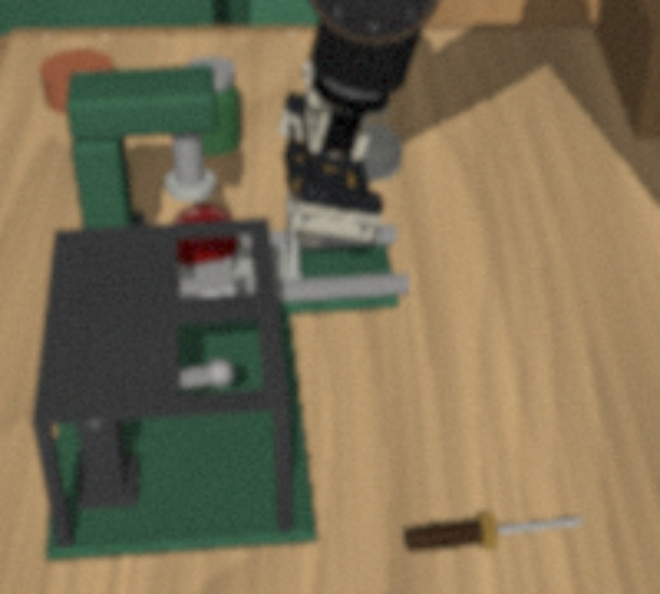

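The scene crop shows the ball at (205,225), almost under the ram at (190,180). The gripper is well clear of the guard and the head, so I go on slowly until it meets the stop.

Emit:
carry_out([
  [-0.001,0,0.0003,0,0,0],
  [-0.002,0,0.0005,0,0,0],
  [-0.003,0,0.0008,0,0,0],
  [-0.004,0,0.0011,0,0,0],
])

```text
clock: 5.25
tool_pos: [0.5462, -0.2311, 0.0501]
orientation: [-179.9, 15.1, -175.0]
force: [-3.8, 0.1, 2.4]
opening: 0.0004
gripper_force: 1.9
```

Emit:
carry_out([
  [-0.001,0,0.0003,0,0,0],
  [-0.002,0,0.0005,0,0,0],
])

```text
clock: 5.5
tool_pos: [0.5482, -0.2309, 0.0501]
orientation: [-179.9, 15.0, -175.0]
force: [-4.3, 0.4, 3.0]
opening: 0.0006
gripper_force: 1.9
```

Emit:
carry_out([
  [-0.001,0,0.0003,0,0,0],
  [-0.002,0,0.0005,0,0,0],
])

```text
clock: 5.75
tool_pos: [0.5503, -0.2307, 0.0501]
orientation: [-179.9, 15.0, -175.0]
force: [-3.7, -0.4, 3.1]
opening: 0.0005
gripper_force: 1.9
```

Emit:
carry_out([
  [-0.001,0,0.0003,0,0,0],
  [-0.002,0,0.0005,0,0,0],
])

```text
clock: 6.0
tool_pos: [0.551, -0.2306, 0.0499]
orientation: [-179.9, 14.9, -175.1]
force: [-10.4, -1.9, 9.2]
opening: 0.0002
gripper_force: 5.3
```

Emit:
carry_out([
  [-0.001,0,0.0003,0,0,0],
  [-0.002,0,0.0005,0,0,0],
])

```text
clock: 6.25
tool_pos: [0.5511, -0.2305, 0.0495]
orientation: [-180.0, 14.7, -175.1]
force: [-17.7, -2.4, 13.2]
opening: 0.0003
gripper_force: 8.4
```

The stop is reached: the position holds while the force rises to 18 N. Backing off straight.

Emit:
carry_out([
  [0.002,0,-0.0005,0,0,0],
  [0.005,0,-0.0013,0,0,0],
  [0.012,0,-0.0032,0,0,0],
  [0.025,0,-0.0067,0,0,0],
  [0.04,0,-0.0107,0,0,0],
  [0.055,0,-0.0147,0,0,0],
  [0.0695,0,-0.0186,0,0,0],
  [0.0695,0,-0.0186,0,0,0],
])

```text
clock: 7.25
tool_pos: [0.4814, -0.2367, 0.0502]
orientation: [-179.9, 15.0, -175.1]
force: [0.1, -0.0, 0.2]
opening: 0.0005
gripper_force: 0.0
```

```bash
python3 -c "
from h import *
row([-.16,-.15,.24],0)
cv2.imwrite('pics/t3.png',cv2.resize(cv2.cvtColor(viewer.snapshot('scene'),cv2.COLOR_RGB2BGR)[120:220,230:370],None,fx=5,fy=5))"
```

```text
from press [-0.1505 -0.1508  0.0502] tip dir [ 0.2596 -0.0013 -0.9657] clock 7.25 F [ 0.1074 -0.036   0.1883]
row [-0.0401  0.0005 -0.1857] [-0.0013  0.2626 -0.    ] toolz [ 0.  0. -1.] world [ 0.4718 -0.2367  0.24  ]
```

View pics/t3.png

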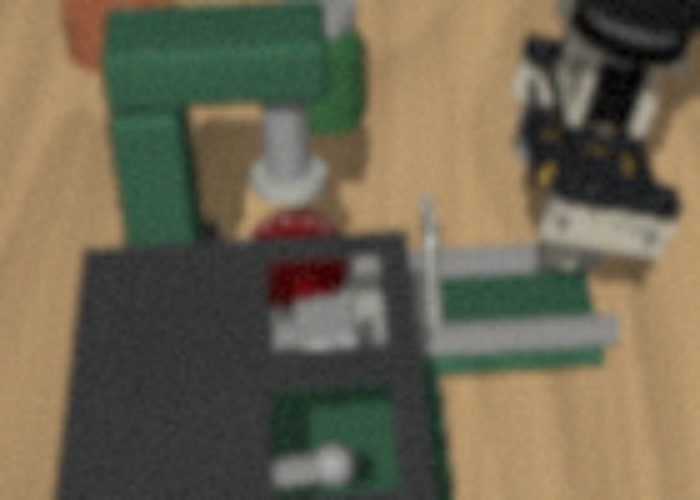

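The ball at (292,225) sits directly under the ram at (285,180), and the push plate stays upright at (430,270). Now I raise and level the tool.

Emit:
carry_out([
  [0.012,0,-0.045,0,0,0],
  [0.008,0,-0.09,0,0.06,0],
  [-0.012,0,-0.135,0,0.15,0],
  [-0.03,0,-0.17,0,0.22,0],
  [-0.04,0.0005,-0.186,-0.001,0.2625,0],
  [-0.04,0.0005,-0.186,-0.001,0.2625,0],
])

```text
clock: 8.05
tool_pos: [0.4749, -0.2366, 0.241]
orientation: [-179.9, 0.1, -175.0]
force: [-0.2, -0.1, -1.3]
opening: 0.0002
gripper_force: 0.0
```

```bash
python3 -c "
from h import *
row([-.06,.02,.24],0)
row([0,.02,.24],0)"
```

```text
from press [-0.1569 -0.1501  0.241 ] tip dir [ 0.0022 -0.0011 -1.    ] clock 8.05 F [-0.1744 -0.0995 -1.3299]
row [-0.0971  0.17    0.001 ] [-0.0011  0.0022  0.0014] toolz [ 0.  0. -1.] world [ 0.5569 -0.0588  0.24  ]
from press [-0.1569 -0.1501  0.241 ] tip dir [ 0.0022 -0.0011 -1.    ] clock 8.05 F [-0.1744 -0.0995 -1.3299]
row [-0.1571  0.1699  0.0011] [-0.0011  0.0022  0.0014] toolz [ 0.  0. -1.] world [ 0.6167 -0.0537  0.24  ]
```

Emit:
carry_out([
  [-0.025,0.03,0,0,0,0],
  [-0.055,0.06,0,0,0,0],
  [-0.085,0.09,0,0,0,0],
  [-0.115,0.12,0,0,0,0],
  [-0.14,0.148,0.001,-0.001,0.002,0.001],
  [-0.157,0.17,0.001,-0.001,0.002,0.001],
  [-0.157,0.17,0.001,-0.001,0.002,0.001],
])

```text
clock: 8.93
tool_pos: [0.615, -0.0524, 0.2378]
orientation: [180.0, -0.2, -175.0]
force: [0.4, -0.8, -1.1]
opening: 0.0006
gripper_force: 0.0
```

```bash
python3 -c "
from h import *
row([0,.02,.16],0)
cv2.imwrite('pics/w4.png',cv2.cvtColor(viewer.snapshot('wrist'),cv2.COLOR_RGB2BGR))"
```

```text
from press [-0.0016  0.0214  0.2378] tip dir [-0.0032  0.0007 -1.    ] clock 8.925 F [ 0.4269 -0.8376 -1.1483]
row [-0.0018 -0.0015  0.0778] [ 0.0007 -0.0032  0.0012] toolz [ 0.  0. -1.] world [ 0.6167 -0.0537  0.16  ]
```

View pics/w4.png

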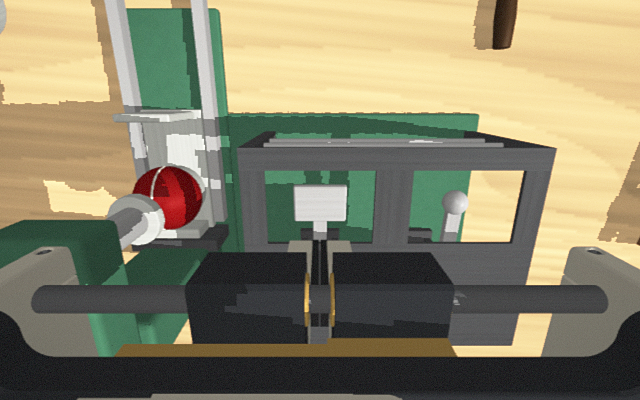

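The wrist view shows the paddle at (294–347, 184–222), inside the near-lane window (about 265–375, 170–242). The round knob at (455,203) is in the other window.

Run:
```python
from h import *
o,t,R=now();K,T=cam('wrist',o)
# lag between reading and picture: none (settled)
pr=lambda n,px,z:print(n,px,Rp.inv().apply(onz(px,z,K,T)[0]-ORG), 'rel tool',R.inv().apply(onz(px,z,K,T)[0]-t))
pr('win front L',(265,170),.15);pr('win front R',(375,170),.15);pr('win back',(320,242),.15)
pr('plate front L',(240,149),.15);pr('plate front R',(555,149),.15)
for p in((294,184.5),(347,184.5),(294,221),(345.5,221)):pr('pad',p,.136)
pr('knob',(455,203),.135)
```

```text
win front L (265, 170) [-0.031  -0.0225  0.15  ] rel tool [ 0.0285 -0.0432  0.0882]
win front R (375, 170) [-0.0311  0.0658  0.15  ] rel tool [0.0286 0.0451 0.0882]
win back (320, 242) [0.0324 0.0218 0.15  ] rel tool [-0.0348  0.0011  0.088 ]
plate front L (240, 149) [-0.0478 -0.0413  0.15  ] rel tool [ 0.0454 -0.062   0.0882]
plate front R (555, 149) [-0.0482  0.2067  0.15  ] rel tool [0.0457 0.186  0.0884]
pad (294, 184.5) [-0.0152 -0.0006  0.136 ] rel tool [ 0.0127 -0.0213  0.1022]
pad (347, 184.5) [-0.0153  0.045   0.136 ] rel tool [0.0128 0.0243 0.1022]
pad (294, 221) [ 0.0185 -0.0014  0.136 ] rel tool [-0.0209 -0.0221  0.102 ]
pad (345.5, 221) [0.0184 0.0446 0.136 ] rel tool [-0.0209  0.0239  0.1021]
knob (455, 203) [0.0016 0.1407 0.135 ] rel tool [-0.0042  0.12    0.1032]
```

Emit:
carry_out([
  [-0.003,0,0.004,0,-0.003,0.001],
  [-0.003,0,0.03,0,-0.003,0.001],
  [-0.003,0,0.055,0,-0.003,0.001],
  [-0.003,0,0.075,0,-0.003,0.001],
  [-0.003,0,0.086,0,-0.003,0.001],
  [-0.003,0,0.094,0,-0.003,0.001],
  [-0.003,0,0.094,0,-0.003,0.001],
])

```text
clock: 9.85
tool_pos: [0.6174, -0.0537, 0.1449]
orientation: [180.0, 0.0, -175.2]
force: [1.0, 0.2, -0.2]
opening: 0.0003
gripper_force: 0.0
```

```bash
python3 -c "
from h import *
row([0.001,.0215,.112],0)"
```

```text
from press [0.0007 0.02   0.1449] tip dir [ 0.0008  0.0005 -1.    ] clock 9.85 F [ 0.9953  0.1909 -0.2102]
row [-0.0002  0.0015  0.0329] [ 0.0005  0.0008 -0.0016] toolz [ 0.  0. -1.] world [ 0.6176 -0.0521  0.112 ]
```

Emit:
carry_out([
  [0,0.001,0.005,0,0,0],
  [0,0.001,0.009,0,0,0],
  [0,0.001,0.013,0,0,0],
  [0,0.001,0.017,0,0,0],
  [0,0.001,0.021,0,0,0],
  [0,0.001,0.024,0,0,0],
  [0,0.001,0.027,0,0,0],
  [0,0.001,0.029,0,0,0],
])

```text
clock: 10.85
tool_pos: [0.6172, -0.0525, 0.1158]
orientation: [180.0, 0.0, -175.2]
force: [-3.0, -0.6, 2.4]
opening: 0.0001
gripper_force: 1.7
```

Emit:
carry_out([
  [0,0,0.001,0,0,0],
  [0,0,0.002,0,0,0],
  [0,0,0.003,0,0,0],
])

```text
clock: 11.22
tool_pos: [0.6174, -0.0524, 0.113]
orientation: [180.0, 0.1, -175.2]
force: [-3.1, -0.4, 3.7]
opening: 0.0003
gripper_force: 1.8
```

Emit:
carry_out([
  [0,0,0.001,0,0,0],
  [0,0,0.002,0,0,0],
])

```text
clock: 11.48
tool_pos: [0.6175, -0.0525, 0.1119]
orientation: [180.0, 0.1, -175.1]
force: [-7.5, 1.2, 14.3]
opening: 0.0005
gripper_force: 7.5
```

Emit:
carry_out([
  [0,0,0.001,0,0,0],
  [0,0,0.002,0,0,0],
])

```text
clock: 11.72
tool_pos: [0.6176, -0.0525, 0.1115]
orientation: [-180.0, 0.1, -175.1]
force: [-12.8, 2.6, 25.5]
opening: 0.0005
gripper_force: 13.4
```

The ram is on the ball: the paddle is about 24 mm down and the response has gone stiff. Holding for about 3 s with slightly more force.

Emit:
carry_out([
  [0,0,0.0007,0,0,0],
  [0,0,0.0007,0,0,0],
  [0,0,0.0007,0,0,0],
  [0,0,0.0007,0,0,0],
  [0,0,0.0007,0,0,0],
  [0,0,0.0007,0,0,0],
  [0,0,0.0007,0,0,0],
  [0,0,0.0007,0,0,0],
])

```text
clock: 12.72
tool_pos: [0.6176, -0.0525, 0.1115]
orientation: [-180.0, 0.2, -175.1]
force: [-13.4, 2.1, 25.3]
opening: 0.0008
gripper_force: 13.3
```

```bash
python3 -c "
from h import *
row([0.001,.0215,.112],0)
cv2.imwrite('pics/s5.png',cv2.resize(cv2.cvtColor(viewer.snapshot('scene'),cv2.COLOR_RGB2BGR)[110:270,220:380],None,fx=3.5,fy=3.5))"
```

```text
from press [0.001  0.0211 0.1115] tip dir [ 0.0027 -0.     -1.    ] clock 12.725 F [-13.4041   2.1017  25.2653]
row [-0.      0.0004 -0.0005] [-0.      0.0027 -0.0004] toolz [ 0.  0. -1.] world [ 0.6176 -0.0521  0.112 ]
```

View pics/s5.png

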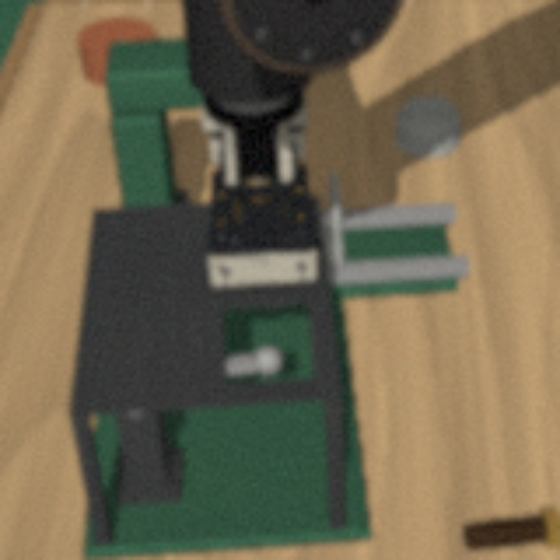

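The scene shows the gripper over the paddle window and the knob still up at (268,360). The push plate at (335,235) has not moved. I keep holding.

Emit:
carry_out([
  [0,0,0,0,0,0],
  [0,0,0,0,0,0],
  [0,0,0,0,0,0],
  [0,0,0,0,0,0],
  [0,0,0,0,0,0],
  [0,0,0,0,0,0],
  [0,0,0,0,0,0],
  [0,0,0,0,0,0],
])

```text
clock: 13.78
tool_pos: [0.6176, -0.0525, 0.1115]
orientation: [-180.0, 0.2, -175.1]
force: [-12.4, 2.7, 25.5]
opening: 0.0007
gripper_force: 13.3
```

Emit:
carry_out([
  [0,0,0,0,0,0],
  [0,0,0,0,0,0],
  [0,0,0,0,0,0],
  [0,0,0,0,0,0],
  [0,0,0,0,0,0],
  [0,0,0,0,0,0],
  [0,0,0,0,0,0],
])

```text
clock: 14.65
tool_pos: [0.6176, -0.0525, 0.1115]
orientation: [-180.0, 0.2, -175.1]
force: [-12.8, 2.4, 25.1]
opening: 0.0003
gripper_force: 13.3
```

Emit:
carry_out([
  [0,0,-0.004,0,0,0],
  [0,0,-0.009,0,0,0],
  [0,0,-0.014,0,0,0],
  [0,0,-0.019,0,0,0],
  [0,0,-0.024,0,0,0],
  [0,0,-0.03,0,0,0],
  [0,0,-0.036,0,0,0],
  [0,0,-0.045,0,0,0],
])

```text
clock: 15.65
tool_pos: [0.6171, -0.0524, 0.1534]
orientation: [180.0, 0.0, -175.2]
force: [-0.1, 0.1, 0.6]
opening: 0.0009
gripper_force: 0.0
```

Emit:
carry_out([
  [0,0,-0.015,0,0,0],
  [0,0,-0.035,0,0,0],
  [0,0,-0.06,0,0,0],
  [0,0,-0.085,0,0,0],
  [0,0,-0.1,0,0,0],
  [0,0,-0.1,0,0,0],
  [0,0,-0.1,0,0,0],
])

```text
clock: 16.52
tool_pos: [0.6168, -0.0524, 0.2523]
orientation: [179.9, -0.0, -175.2]
force: [0.6, -0.4, -0.0]
opening: 0.0003
gripper_force: 0.0
```

```bash
python3 -c "
from h import *
row([0.001,.0215,.25],0)
cv2.imwrite('pics/w6.png',cv2.cvtColor(viewer.snapshot('wrist'),cv2.COLOR_RGB2BGR))"
```

```text
from press [0.0002 0.0212 0.2523] tip dir [-0.0003  0.0009 -1.    ] clock 16.525 F [ 0.6414 -0.3621 -0.0145]
row [-0.0008  0.0003  0.0023] [ 0.0009 -0.0003 -0.0016] toolz [ 0.  0. -1.] world [ 0.6176 -0.0521  0.25  ]
```

View pics/w6.png

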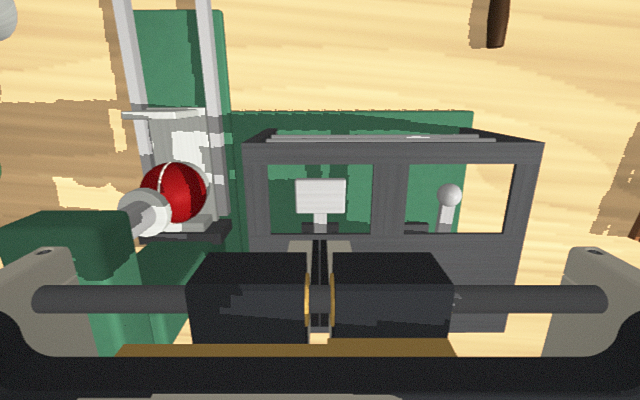

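The paddle is back up at (320,196), the knob is untouched at (450,195), and the ram is raised. The sled is home against the stop, and the robot is clear.

```bash
python3 -c "
from plant import workorder
print(workorder.close_job())"
```

```text
the job is handed in; nothing more can be done
None
```

I pushed the sled home against the stop, pressed the paddle lever until the ram bore on the ball at about 25 N, held it about 3 s, released it and withdrew clear; the job is handed in at about 16.5 s on the robot's clock.

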